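Bind and tighten the hold-down clamp on a crimp die

ROBOT

A 6-joint arm with a two-finger parallel gripper is mounted at the origin on a cart in front of the work surface, level with it; the furniture and walls round the work are solid. World frame = base frame: x ahead of the robot, y to its left, z up, the work surface at z = 0. Lengths are in mm, angles in rad, forces in N, time in s.
With the tool pointing down it reaches from about 350 to 775 mm from the base axis. Payload 7.3 kg.
Tool frame: the origin (TCP) lies between the finger pads; the fingertips stand bot.tip_extent ahead of it and the grasp point (between the pads) lies 6 mm ahead of it (bot.tip_extent is the distance from the TCP to the fingertips, in mm); x points along the fingers, y is the direction in which the jaws open and shut, and the axes are right-handed (so a half turn about x gives the same grasp; the last joint's range is limited). The gripper opens to 92 mm and grips with 3 to 60 N. Pads are 19 mm wide; open, the fingers measure 130 mm over their backs; the gripper's body (75 mm by 190 mm) begins 47 mm behind the grasp point.
Start: joints at [1.113, 0.342, 1.524, -0, 1.275, -0.146], TCP at [161.04, 499.709, 251.741] pointing down, gripper open.
Joint ranges: [-2.53, 2.53], [-0.77, 2.02], [0.04, 2.7], [-1, 4.14], [0.28, 2.66], [-3.11, 3.11]. Speed limits (rad/s): [2.57, 2.57, 3.14, 3.14, 3.14, 3.14].

INTERFACE

Orientations are given as [roll, pitch, yaw] about the fixed x, y, z axes, in that order (R = Rz(yaw) Ry(pitch) Rx(roll)).
In Python, from plant import bot, capture, workorder gives the robot as it stands. The module is installed in compiled form; this text tells all that it offers.
- The arm moves only by the shell command python3 -m crank 'ROWS'. ROWS is JSON, a list of rows, each an object with "linear": the shift along the tool's x, y, z in cm, a list of three; "delta_rot": the turn, a rotation vector about the tool's x, y, z in degrees, a list of three; "fingers": the opening, from 0 (shut) to 1 (fully open). In form: [{"linear": [x, y, z], "delta_rot": [wx, wy, wz], "fingers": fingers}, ...]. A call has exactly 5 rows; each row shifts and turns the commanded pose from where the row before left it, along the tool's axes as they then stand; what a row does not reach is not made up. A row lasts 1/10 s, in which the tool goes at most 50 mm and 8.59 degrees, less where a joint would pass 70% of its speed; a pose out of reach is approached as far as the arm can. A call with a gripper value outside its range is refused whole. The fingers move at their own pace and stop on an object; the grip force is fixed at half the most. Time passes only in rows, so rows that do not move let the fingers close, or fill a call up. It gives the time, the measured TCP pose, the force and the opening at its end, in the units of the state.
- bot.get_obs(): the state, without advancing time (a new reading comes with each control period).
- capture(name): name is "side" or "top"; returns a dict with "image" (384x512x3 uint8, blue, green, red), "mtx" (3x3 intrinsics, pixels), "pose" (4x4, takes a point from camera to world coordinates). Camera axes: x right, y down, z forward; pixel columns grow to the right and rows downward; lengths in mm; the calibration is good to about 2 mm. A picture is of the moment at which its call begins. There is no depth.
- workorder.close_job(): hands the job in, once; it reports no verdict.
The state is a dict: "time": time; "joint_positions": joint angles; "dq": joint speeds; "tau": joint torques, N m; "tool_pos": TCP position; "tcp_rot": TCP orientation; "contact_force": force on the tool from outside, world axes, zero at the start; "moment": the same for the moment, N m; "grip_width": finger opening in mm.
Only numpy, scipy, OpenCV 4.12 (cv2) and the standard library are available. Lean on these libraries where they do the work, as an engineer would, in place of code of your own. Each camera call takes 0.05 s, during which the arm holds its last target. There are 200 camera calls.

TASK

Clamp the crimp die that stands on the base plate of the bench clamp: press the clamp's sliding jaw down by its thumb rest until its pad meets the die and the jaw tilts and binds on the bar, pressing firmly but not hard, and let go so that it stays bound by itself. Only then screw the wooden handle tight, about half a turn clockwise, without crushing the die, and let go. Leave the die standing where it is and the things round about undisturbed.

Things in the scene. Friction and masses are not known exactly. Their poses are not given: they have to be found in the camera images.
- clamp_base: steel base plate of the clamp, 250x90x12 mm, bolted to the table. Origin: centre of its underside; x runs along the plate from the screw end (x = -) to the bar end (x = +); z up. The screw axis is at x = -55 mm, the thumb rest at x = +30 mm, the bar at x = +85 mm, all at y = 0
- clamp_bar: upright serrated flat steel bar at the far end of the base plate, 16x28 mm, top 181 mm above the table; does not move. Origin: on the table under the bar. The jaw grips it when it binds
- jaw: the sliding jaw, grey: a sleeve 52 mm wide and 72 mm tall round the bar, and an arm 20 mm wide, 22 mm thick from there to the screw. Origin: low on the sleeve's back, 148 mm from the screw axis, 31 mm below the arm's underside. It slides down the bar with about 3 N of push and stays where it is left. When the pad stands on the work, pressing the thumb rest further tilts it, screw end up
- thumb_top (a point): centre of the thumb rest's top face. Its z axis is vertical while the jaw is square and leans by the jaw's tilt (0 free, 0.03 to 0.12 rad when bound); as it tilts, the rest also moves towards the bar, by about half of its descent
- handle_mid (a point): centre of the screw's handle: an upright round wooden grip, 30 mm in diameter and 46 mm tall, on the screw axis; this point lies half-way up it; 24 mm of free screw lie between the handle and the arm below it. Pushing down on the handle does not tilt the jaw
- handle (a joint): turn of the handle in rad, growing clockwise seen from above, 0 to 4.5 (stop); 0 to 0.5 at the start. Each rad lowers the pad by 1.5 mm; it takes about 0.2 N m and stays where left. Once the jaw is bound the pad force grows by roughly 11 N per rad from about 10 N: 2 to 3.1 rad after binding is tight, more than 4 rad crushes. With the jaw not bound the screw is too short to tighten
- pad: black rubber-faced swivelling pad at the screw's lower end, 24 mm in diameter. Origin: on the screw axis, 6 mm above its lower face; the face starts 14 to 35 mm above the die
- die_top (a point): centre of the top of the die to be clamped: a crimp die block with a round shank (14 mm in diameter) on top, 33x56x57 mm overall, standing loose on the base plate under the pad; its top is 57 mm above the plate's upper face
- die_c: the die to be clamped. Origin: centre of its underside
- die_a: a similar, taller die (62 mm) beside the clamp, to be left alone. Origin: centre of its underside
- die_b: a similar, taller die (69 mm) beside the clamp, to be left alone. Origin: centre of its underside
- oil_bottle: small oil bottle, 120 mm tall, to be left alone. Origin: centre of its underside
- label_roll: white label roll, 67 mm across, lying, to be left alone. Origin: centre of its underside
- nut_m12_0: steel nut, to be left alone. Origin: centre of its underside
- spanner_10: small spanner, to be left alone. Origin: centre of its underside
- thumb_rest: dark ribbed steel block 32x30x16 mm on top of the jaw's arm, between bar and screw: press down here with the closed fingers. Origin: centre of its underside. After the pad meets the die, tilting takes 5 to 10 N and a further 5 to 14 mm (the play differs and is not visible); then the sleeve binds on the bar and all goes stiff: 15 to 20 N binds it well, more than 32 N is too hard
Not all that is in view belongs to the job. What is shaped like the die_c but orange or turquoise is not meant.

How it is judged:
By the outcome, as a careful person would: the job done as asked, in the order asked, and still so for the second after the job is handed in, with the robot touching nothing.
It also fails if it takes over 72 s, if anything falls off the work surface, if the arm or the gripper's body presses on something with over 40 N, if the wrist force passes 120 N, or if a joint passes its speed limit or range.

## Working session

There is one attempt and no reset: what is moved stays moved. The work goes in short steps, Python scripts to look and compute and a shell command to move; the robot and the scene stay as the last step left them, time stands still between calls to the robot, and variables do not carry over. Pictures are saved under pics/ and viewed, on a budget of 10 in all, crops included, one or two more only if the job needs it, and the job is handed in when it is done.

```bash
mkdir -p pics; python3 - <<'E'
from plant import bot,capture
import cv2,numpy as np
print(bot.get_obs(),bot.tip_extent)
for n in("side","top"):
    c=capture(n);cv2.imwrite(f"pics/{n}0.png",c["image"]);np.savez(f"{n}0.npz",**c);print(n,c["mtx"].round(1).tolist(),c["pose"].round(3).tolist())
E
```

```text
{'time': 0.0, 'joint_positions': array([ 1.11300098e+00,  3.42726574e-01,  1.52501143e+00, -1.19554920e-05,
        1.27538131e+00, -1.45994796e-01]), 'dq': array([ 0.00050272,  0.00067877, -0.00086319,  0.00137115, -0.00128614,
       -0.00257921]), 'tau': array([ 1.09279325e-03, -4.31231153e+01, -2.44227058e+01,  7.18763703e-02,
        5.58150513e-02, -2.09240366e-04]), 'tool_pos': array([160.87338782, 499.36416835, 251.04487929]), 'tcp_rot': array([-1.70930283,  1.56926963, -2.02109989]), 'contact_force': array([-0.21524061,  0.23410312,  0.26285356]), 'moment': array([-0.04666134, -0.05404321, -0.02907551]), 'grip_width': 91.80100570957265} 25.0
side [[391.1, 0.0, 251.1], [0.0, 391.1, 191.1], [0.0, 0.0, 1.0]] [[-0.994, -0.025, 0.103, 490.245], [-0.103, 0.448, -0.888, 630.957], [-0.024, -0.894, -0.448, 503.466], [0.0, 0.0, 0.0, 1.0]]
top [[405.8, 0.0, 251.0], [0.0, 405.8, 195.6], [0.0, 0.0, 1.0]] [[-0.025, -0.998, 0.061, 518.485], [-0.999, 0.024, -0.028, -147.109], [0.027, -0.061, -0.998, 1028.215], [0.0, 0.0, 0.0, 1.0]]
```

View pics/side0.png

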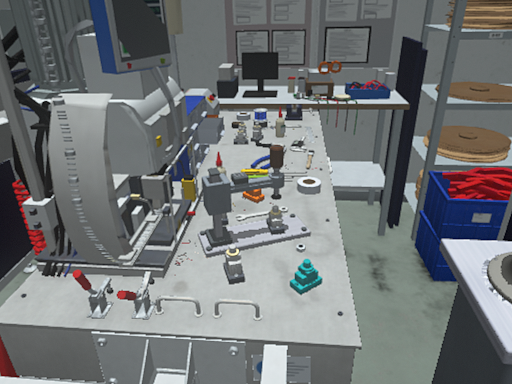

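View pics/top0.png

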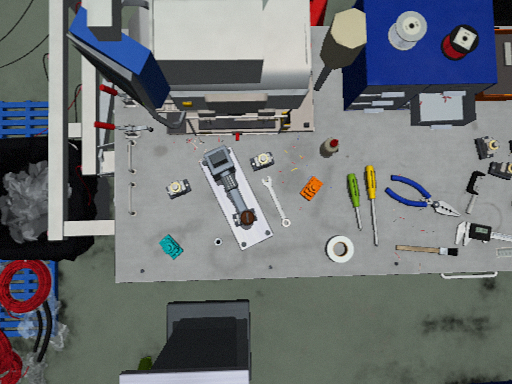

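The side view shows the clamp: bar near (215,190), handle near (277,157), white-topped die near (276,218). The top view shows the bar near (215,155), thumb rest near (230,185) and handle near (247,218). Lookalikes in the top view are white-topped dies at (178,187) and (262,160), a turquoise one at (171,246) and an orange one at (311,188). The die I want stands under the arm. I'll check it in a close crop.

```bash
python3 - <<'E'
import cv2,numpy as np
s=cv2.imread("pics/side0.png")[130:260,185:325];t=cv2.imread("pics/top0.png")[135:255,165:295]
f=lambda i:cv2.resize(i,(400,int(i.shape[0]*400/i.shape[1])),interpolation=cv2.INTER_CUBIC)
a,b=f(s),f(t);h=max(a.shape[0],b.shape[0])
o=np.zeros((h,800,3),np.uint8);o[:a.shape[0],:400]=a;o[:b.shape[0],400:]=b
cv2.imwrite("pics/crop1.png",o)
E
```

```text
(no output)
```

View pics/crop1.png

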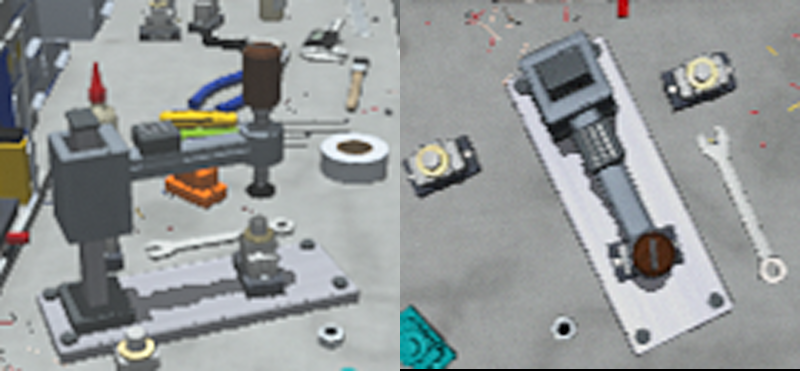

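The crop shows the die on the plate under the pad, at side crop (260,255). It has a grey, gold-ringed shank, and the orange and turquoise ones are clearly separate. The handle top is at side (262,50) and top (655,255). The thumb rest top is at side (156,133) and top (601,142).

```bash
cat >h.py <<'E'
import numpy as np
C={n:np.load(f"{n}0.npz") for n in("side","top")}
def ray(n,u,v):
    c=C[n];d=np.linalg.inv(c["mtx"])@[u,v,1];P=c["pose"];d=P[:3,:3]@d;return P[:3,3],d/np.linalg.norm(d)
def plane(n,u,v,z):
    o,d=ray(n,u,v);return o+d*(z-o[2])/d[2]
def tri(s,t):
    A=np.zeros((3,3));b=np.zeros(3);L=[ray("side",*s),ray("top",*t)]
    for o,d in L:
        M=np.eye(3)-np.outer(d,d);A+=M;b+=M@o
    p=np.linalg.solve(A,b);return p,[np.linalg.norm((np.eye(3)-np.outer(d,d))@(p-o)) for o,d in L]
def pix(n,p):
    c=C[n];q=np.linalg.inv(c["pose"])@np.append(p,1);q=c["mtx"]@q[:3];return q[:2]/q[2]
S=lambda x,y:(185+(x+.5)/2.857-.5,130+(y+.5)/2.857-.5)
T=lambda x,y:(165+(x-399.5)/3.077-.5,135+(y+.5)/3.077-.5)
E
python3 - <<'E'
from h import *
np.set_printoptions(precision=1,suppress=True)
for n,s,t in(("bar",(88,118),(565,69)),("thumb",(156,132),(602,142)),("handletop",(262,50),(655,255))):print(n,*tri(S(*s),T(*t)))
q=[plane("top",*T(*p),12) for p in((732,302),(638,355),(602,38),(508,88))]
for p in q:print(p)
c=sum(q)/4;ax=(q[2]+q[3]-q[0]-q[1]);L=np.linalg.norm(ax)/2;a=ax/np.linalg.norm(ax)
print("centre",c,"len",L,"yaw",np.arctan2(a[1],a[0]))
for k,x in(("screw",-55),("thumb",30),("bar",85)):print(k,c+a*x)
E
```

```text
bar [ 651.1 -104.8  177.9] [np.float64(2.13149264132888), np.float64(2.131492641328946)]
thumb [ 603.7 -128.3  156.9] [np.float64(0.8945469761748108), np.float64(0.8945469761745845)]
handletop [ 524.6 -162.3  210.8] [np.float64(0.29466853622684963), np.float64(0.29466853622691963)]
[ 486.  -227.6   12. ]
[ 445.3 -150.3   12. ]
[ 704.5 -127.    12. ]
[664.9 -49.4  12. ]
centre [ 575.2 -138.6   12. ] len 241.13681339971822 yaw 0.43111204577060713
screw [ 525.2 -161.5   12. ]
thumb [ 602.4 -126.    12. ]
bar [ 652.4 -103.    12. ]
```

```bash
cat >>h.py <<'E'
from scipy.spatial.transform import Rotation as Ro
YAW=0.428
A=np.array([np.cos(YAW),np.sin(YAW),0]);B=np.array([-np.sin(YAW),np.cos(YAW),0])
def go(p,y,sgn=1,lean=0):
    """print tool-frame shift (cm) and rotvec (deg) to reach p with tool y along B turned by y"""
    from plant import bot
    o=bot.get_obs();R=Ro.from_euler("xyz",o["tcp_rot"]).as_matrix()
    x=np.array([0,0,-1.]);x=Ro.from_rotvec(lean*-B).apply(x)
    yy=Ro.from_rotvec([0,0,y]).apply(B)*sgn;yy-=x*(x@yy);yy/=np.linalg.norm(yy)
    Rt=np.c_[x,yy,np.cross(x,yy)]
    print("t",round(o["time"],2),"pos",o["tool_pos"].round(1),"F",o["contact_force"].round(1),"grip",round(o["grip_width"],1),"q6",o["joint_positions"][5].round(2))
    print("y",R[:,1].round(2),"shift cm",(R.T@(np.array(p)-o["tool_pos"])/10).round(2),"rot deg",np.rad2deg(Ro.from_matrix(R.T@Rt).as_rotvec()).round(1))
E
python3 - <<'E'
from h import *
import cv2
for s in(1,-1):go([603,-127,240],0,s)
o=[]
for n in("side","top"):
    im=cv2.resize(C[n]["image"],None,fx=2,fy=2)
    for z,col in((174,(0,0,255)),(240,(0,255,255))):
        c=np.array([603,-127.5,z])
        pts=[pix(n,c+a*95*B+b*37.5*A)*2 for a,b in((1,1),(1,-1),(-1,-1),(-1,1))]
        cv2.polylines(im,[np.int32(pts)],True,col,1)
    o.append(im[180:580,240:640] if n=="side" else im[150:550,250:650])
cv2.imwrite("pics/fit.png",np.hstack(o))
E
```

```text
t 0.1 pos [160.9 499.4 251.1] F [0.3 0.1 0.2] grip 91.8 q6 -0.15
y [ 0.31  0.95 -0.  ] shift cm [  1.16 -46.06  61.3 ] rot deg [-42.4  -0.    0.1]
t 0.1 pos [160.9 499.4 251.1] F [0.3 0.1 0.2] grip 91.8 q6 -0.15
y [ 0.31  0.95 -0.  ] shift cm [  1.16 -46.06  61.3 ] rot deg [1.376e+02 1.000e-01 0.000e+00]
```

View pics/fit.png

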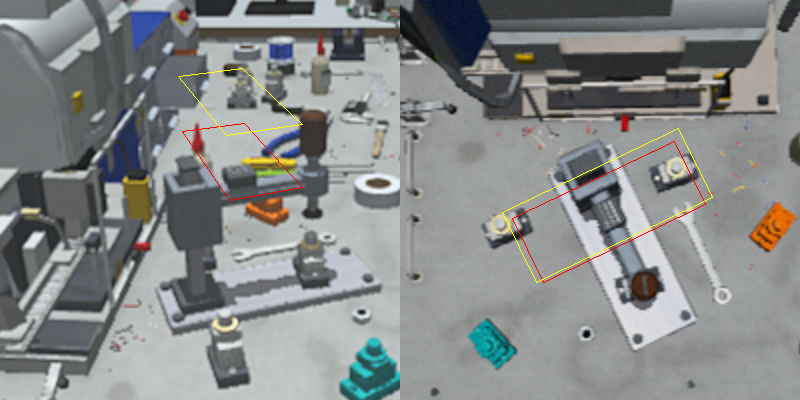

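The gripper outlines clear the machine, the bar and the handle. I'll turn first while closing the fingers.

```bash
R='' 
python3 -m crank '[{"linear":[0,0,0],"delta_rot":[7,0,0],"fingers":0},{"linear":[0,0,0],"delta_rot":[7,0,0],"fingers":0},{"linear":[0,0,0],"delta_rot":[7,0,0],"fingers":0},{"linear":[0,0,0],"delta_rot":[7,0,0],"fingers":0},{"linear":[0,0,0],"delta_rot":[7,0,0],"fingers":0}]' >/dev/null
python3 -m crank '[{"linear":[0,0,0],"delta_rot":[7,0,0],"fingers":0},{"linear":[0,0,0],"delta_rot":[7,0,0],"fingers":0},{"linear":[0,0,0],"delta_rot":[7,0,0],"fingers":0},{"linear":[0,0,0],"delta_rot":[7,0,0],"fingers":0},{"linear":[0,0,0],"delta_rot":[7,0,0],"fingers":0}]' >/dev/null
python3 -m crank '[{"linear":[0,0,0],"delta_rot":[7,0,0],"fingers":0},{"linear":[0,0,0],"delta_rot":[7,0,0],"fingers":0},{"linear":[0,0,0],"delta_rot":[7,0,0],"fingers":0},{"linear":[0,0,0],"delta_rot":[7,0,0],"fingers":0},{"linear":[0,0,0],"delta_rot":[7,0,0],"fingers":0}]' >/dev/null
python3 -m crank '[{"linear":[0,0,0],"delta_rot":[7,0,0],"fingers":0},{"linear":[0,0,0],"delta_rot":[7,0,0],"fingers":0},{"linear":[0,0,0],"delta_rot":[7,0,0],"fingers":0},{"linear":[0,0,0],"delta_rot":[7,0,0],"fingers":0},{"linear":[0,0,0],"delta_rot":[4.6,0,0],"fingers":0}]'
python3 -c "
from h import *
go([599,-129,230],0,-1)"
```

```text
time: 2.1
tool_pos: [160.9, 499.5, 251.3]
tcp_rot: [0.667, 1.57, -2.051]
contact_force: [0.5, 0.2, 0.4]
grip_width: 0.3
t 2.1 pos [160.9 499.5 251.3] F [0.5 0.2 0.4] grip 0.3 q6 2.26
y [ 0.41 -0.91  0.  ] shift cm [  2.16  75.3  -14.1 ] rot deg [-0.2  0.  -0. ]
```

```bash
python3 -m crank '[{"linear":[0.1,3.76,-0.7],"delta_rot":[0,0,0],"fingers":0},{"linear":[0.1,3.76,-0.7],"delta_rot":[0,0,0],"fingers":0},{"linear":[0.1,3.76,-0.7],"delta_rot":[0,0,0],"fingers":0},{"linear":[0.1,3.76,-0.7],"delta_rot":[0,0,0],"fingers":0},{"linear":[0.1,3.76,-0.7],"delta_rot":[0,0,0],"fingers":0}]' >/dev/null
python3 -m crank '[{"linear":[0.1,3.76,-0.7],"delta_rot":[0,0,0],"fingers":0},{"linear":[0.1,3.76,-0.7],"delta_rot":[0,0,0],"fingers":0},{"linear":[0.1,3.76,-0.7],"delta_rot":[0,0,0],"fingers":0},{"linear":[0.1,3.76,-0.7],"delta_rot":[0,0,0],"fingers":0},{"linear":[0.1,3.76,-0.7],"delta_rot":[0,0,0],"fingers":0}]'
python3 -m crank '[{"linear":[0.1,3.76,-0.7],"delta_rot":[0,0,0],"fingers":0},{"linear":[0.1,3.76,-0.7],"delta_rot":[0,0,0],"fingers":0},{"linear":[0.1,3.76,-0.7],"delta_rot":[0,0,0],"fingers":0},{"linear":[0.1,3.76,-0.7],"delta_rot":[0,0,0],"fingers":0},{"linear":[0.1,3.76,-0.7],"delta_rot":[0,0,0],"fingers":0}]' >/dev/null
python3 -m crank '[{"linear":[0.1,3.76,-0.7],"delta_rot":[0,0,0],"fingers":0},{"linear":[0.1,3.76,-0.7],"delta_rot":[0,0,0],"fingers":0},{"linear":[0.1,3.76,-0.7],"delta_rot":[0,0,0],"fingers":0},{"linear":[0.1,3.76,-0.7],"delta_rot":[0,0,0],"fingers":0},{"linear":[0.1,3.76,-0.7],"delta_rot":[0,0,0],"fingers":0}]'
python3 - <<'E'
from h import *
from plant import capture
import cv2
go([599,-129,190],0,-1)
s=capture("side")["image"][100:260,185:325];t=capture("top")["image"][115:255,165:295]
f=lambda i:cv2.resize(i,(400,450),interpolation=cv2.INTER_CUBIC)
cv2.imwrite("pics/above.png",np.hstack([f(s),f(t)]))
E
```

```text
time: 3.1
tool_pos: [381.3, 185.3, 241.5]
tcp_rot: [-0.576, 1.57, 2.993]
contact_force: [0.1, 0.5, 0.3]
grip_width: 0.8
time: 4.1
tool_pos: [601.2, -127.6, 231.1]
tcp_rot: [-0.958, 1.57, 2.611]
contact_force: [-0.4, 0.1, 0.1]
grip_width: 0.4
t 4.1 pos [ 601.2 -127.6  231.1] F [-0.4  0.1  0.1] grip 0.4 q6 0.81
y [ 0.42 -0.91 -0.  ] shift cm [4.11 0.04 0.25] rot deg [0. 0. 0.]
```

View pics/above.png

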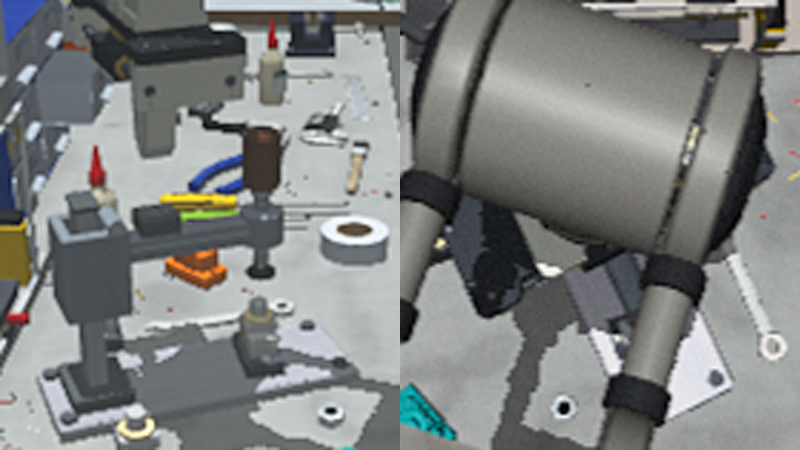

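The fingers, at side (153,150), hang straight above the thumb rest at (156,215). Now I'll descend.

```bash
python3 -m crank '[{"linear":[0.8,0,0.1],"delta_rot":[0,0,0],"fingers":0},{"linear":[0.8,0,0],"delta_rot":[0,0,0],"fingers":0},{"linear":[0.8,0,0],"delta_rot":[0,0,0],"fingers":0},{"linear":[0.8,0,0],"delta_rot":[0,0,0],"fingers":0},{"linear":[0.8,0,0],"delta_rot":[0,0,0],"fingers":0}]'
python3 -m crank '[{"linear":[0.2,0,0],"delta_rot":[0,0,0],"fingers":0},{"linear":[0.2,0,0],"delta_rot":[0,0,0],"fingers":0},{"linear":[0.2,0,0],"delta_rot":[0,0,0],"fingers":0},{"linear":[0.2,0,0],"delta_rot":[0,0,0],"fingers":0},{"linear":[0.2,0,0],"delta_rot":[0,0,0],"fingers":0}]'
python3 -m crank '[{"linear":[0.2,0,0],"delta_rot":[0,0,0],"fingers":0},{"linear":[0.2,0,0],"delta_rot":[0,0,0],"fingers":0},{"linear":[0.2,0,0],"delta_rot":[0,0,0],"fingers":0},{"linear":[0.2,0,0],"delta_rot":[0,0,0],"fingers":0},{"linear":[0.2,0,0],"delta_rot":[0,0,0],"fingers":0}]'
```

```text
time: 4.7
tool_pos: [599.5, -126.0, 191.1]
tcp_rot: [-1.221, 1.571, 2.35]
contact_force: [-0.1, 0.0, 0.3]
grip_width: 0.7
time: 5.2
tool_pos: [599.8, -126.7, 182.0]
tcp_rot: [2.477, 1.57, -0.236]
contact_force: [-1.8, 0.2, 2.1]
grip_width: 0.8
time: 5.7
tool_pos: [599.8, -126.7, 171.5]
tcp_rot: [-2.52, 1.571, 1.05]
contact_force: [-0.9, -0.9, 1.6]
grip_width: 0.4
```

```bash
python3 -m crank '[{"linear":[0.1,0,0],"delta_rot":[0,0,0],"fingers":0},{"linear":[0.1,0,0],"delta_rot":[0,0,0],"fingers":0},{"linear":[0.1,0,0],"delta_rot":[0,0,0],"fingers":0},{"linear":[0.1,0,0],"delta_rot":[0,0,0],"fingers":0},{"linear":[0.1,0,0],"delta_rot":[0,0,0],"fingers":0}]'
python3 -m crank '[{"linear":[0.1,0,0],"delta_rot":[0,0,0],"fingers":0},{"linear":[0.1,0,0],"delta_rot":[0,0,0],"fingers":0},{"linear":[0.1,0,0],"delta_rot":[0,0,0],"fingers":0},{"linear":[0.1,0,0],"delta_rot":[0,0,0],"fingers":0},{"linear":[0.1,0,0],"delta_rot":[0,0,0],"fingers":0}]'
```

```text
time: 6.2
tool_pos: [599.8, -126.7, 166.7]
tcp_rot: [-3.091, 1.571, 0.479]
contact_force: [-0.9, -1.1, 1.4]
grip_width: 0.1
time: 6.7
tool_pos: [601.0, -126.4, 163.2]
tcp_rot: [2.673, 1.567, -0.041]
contact_force: [1.3, 2.7, 10.5]
grip_width: 0.4
```

```bash
python3 -m crank '[{"linear":[0.1,0,0],"delta_rot":[0,0,0],"fingers":0},{"linear":[0.1,0,0],"delta_rot":[0,0,0],"fingers":0},{"linear":[0.1,0,0],"delta_rot":[0,0,0],"fingers":0},{"linear":[0.1,0,0],"delta_rot":[0,0,0],"fingers":0},{"linear":[0.1,0,0],"delta_rot":[0,0,0],"fingers":0}]'
```

```text
time: 7.2
tool_pos: [603.0, -125.9, 160.1]
tcp_rot: [2.695, 1.561, -0.018]
contact_force: [5.3, 6.4, 15.8]
grip_width: 0.6
```

```bash
python3 -m crank '[{"linear":[0,0,-0.1],"delta_rot":[0,0,0],"fingers":0},{"linear":[0,0,-0.1],"delta_rot":[0,0,0],"fingers":0},{"linear":[0,0,-0.1],"delta_rot":[0,0,0],"fingers":0},{"linear":[0,0,0],"delta_rot":[0,0,0],"fingers":0},{"linear":[0,0,0],"delta_rot":[0,0,0],"fingers":0}]'; python3 -c "
from h import *
go([600,-127,157],0,-1)"
```

```text
time: 7.7
tool_pos: [604.3, -125.1, 159.0]
tcp_rot: [2.643, 1.565, -0.07]
contact_force: [1.0, 3.3, 11.8]
grip_width: 0.5
t 7.7 pos [ 604.3 -125.1  159. ] F [ 1.   3.3 11.8] grip 0.5 q6 0.81
y [ 0.42 -0.91  0.  ] shift cm [ 0.2  -0.    0.47] rot deg [ 0.  -0.3 -0.2]
```

```bash
python3 -m crank '[{"linear":[0.05,0,-0.05],"delta_rot":[0,0,0],"fingers":0},{"linear":[0.05,0,-0.03],"delta_rot":[0,0,0],"fingers":0},{"linear":[0.05,0,-0.03],"delta_rot":[0,0,0],"fingers":0},{"linear":[0.05,0,-0.03],"delta_rot":[0,0,0],"fingers":0},{"linear":[0,0,0],"delta_rot":[0,0,0],"fingers":0}]'
```

```text
time: 8.2
tool_pos: [604.9, -124.9, 158.1]
tcp_rot: [2.435, 1.566, -0.278]
contact_force: [-3.9, 1.2, 19.0]
grip_width: 0.5
```

```bash
python3 -m crank '[{"linear":[0.02,0,0],"delta_rot":[0,0,0],"fingers":0},{"linear":[0,0,0],"delta_rot":[0,0,0],"fingers":0},{"linear":[0,0,0],"delta_rot":[0,0,0],"fingers":0},{"linear":[0,0,0],"delta_rot":[0,0,0],"fingers":0},{"linear":[0,0,0],"delta_rot":[0,0,0],"fingers":0}]'; python3 - <<'E'
from h import *
from plant import capture
import cv2
s=capture("side")["image"][130:260,185:325]
cv2.imwrite("pics/bound.png",cv2.resize(s,(640,594),interpolation=cv2.INTER_CUBIC))
go([600,-127,157],0,-1)
E
```

```text
time: 8.7
tool_pos: [604.9, -125.0, 158.1]
tcp_rot: [2.442, 1.566, -0.271]
contact_force: [-3.9, 2.3, 19.9]
grip_width: 0.8
t 8.75 pos [ 604.9 -125.   158.1] F [-4.6  2.6 20. ] grip 0.2 q6 0.81
y [ 0.42 -0.91  0.  ] shift cm [ 0.1  -0.02  0.53] rot deg [ 0.  -0.2 -0.2]
```

View pics/bound.png

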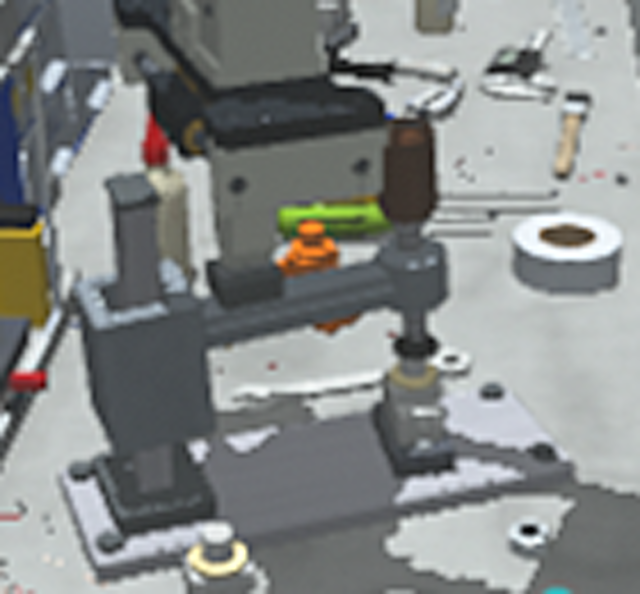

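The jaw is tilted with the pad seated on the die at (417,345). The force holds at 20 N without the jaw moving, so it has bound. I'll lift off straight up.

```bash
python3 -m crank '[{"linear":[-0.3,0,0],"delta_rot":[0,0,0],"fingers":0},{"linear":[-0.4,0,0],"delta_rot":[0,0,0],"fingers":0},{"linear":[-1,0,0],"delta_rot":[0,0,0],"fingers":0},{"linear":[-2,0,0],"delta_rot":[0,0,0],"fingers":0},{"linear":[-3,0,0],"delta_rot":[0,0,0],"fingers":0}]'
python3 -m crank '[{"linear":[-2,0,0],"delta_rot":[0,0,0],"fingers":0},{"linear":[0,0,0],"delta_rot":[0,0,0],"fingers":0},{"linear":[0,0,0],"delta_rot":[0,0,0],"fingers":0.8},{"linear":[0,0,0],"delta_rot":[0,0,0],"fingers":0.8},{"linear":[0,0,0],"delta_rot":[0,0,0],"fingers":0.8}]'
python3 - <<'E'
from h import *
from plant import capture
import cv2
s=capture("side")["image"]
cv2.imwrite("side_free.png",s)
cv2.imwrite("pics/free.png",cv2.resize(s[130:260,185:325],(640,594),interpolation=cv2.INTER_CUBIC))
go([525,-162,240],1.3,-1)
E
```

```text
time: 9.25
tool_pos: [602.9, -124.6, 220.5]
tcp_rot: [-0.77, 1.566, 2.8]
contact_force: [0.2, 0.4, 0.4]
grip_width: 0.5
time: 9.75
tool_pos: [603.3, -124.7, 240.1]
tcp_rot: [-0.78, 1.568, 2.79]
contact_force: [0.3, -0.8, -0.2]
grip_width: 19.5
t 9.8 pos [ 603.4 -124.7  240.3] F [-0.   0.2  0.6] grip 23.8 q6 0.81
y [ 0.42 -0.91 -0.  ] shift cm [0.04 0.14 8.68] rot deg [-74.5   0.    0.1]
```

View pics/free.png

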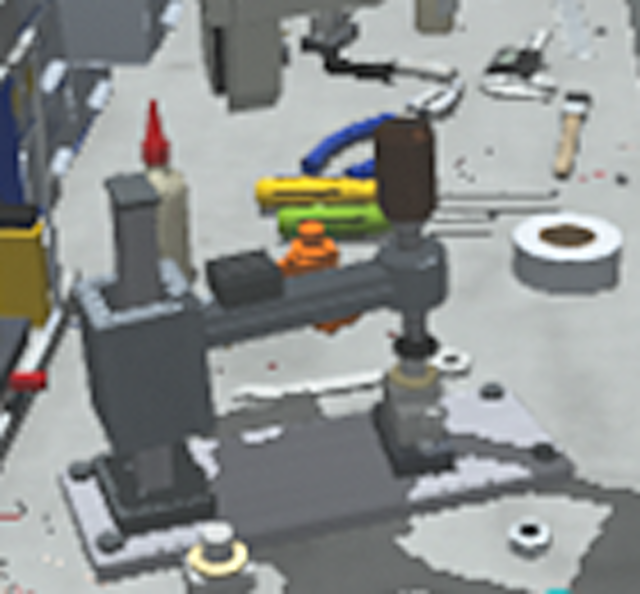

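The jaw stays tilted after release and the pad is still on the die. The handle top is at (407,125) and its lower end at (405,215). I'll work out the handle's pose in the clamp's plane.

```bash
python3 - <<'E'
from h import *
P0=np.array([524.8,-162,0])
for k,(x,y),im in(("top",(407,126),1),("bot",(405,213),1),("top0",(262,51),0),("bot0",(262,100),0)):
    u,v=(185+(x+.5)/4.571-.5,130+(y+.5)/4.571-.5) if im else S(x,y)
    o,d=ray("side",u,v);p=o+d*(((P0-o)@B)/(d@B));print(k,p.round(1),"along",((p-P0)@A).round(1))
# arm slope: lower edge of arm
E
```

```text
top [ 530.5 -159.4  188.9] along 6.3
bot [ 531.4 -159.   143.8] along 7.2
top0 [ 524.8 -162.   210.2] along 0.0
bot0 [ 524.6 -162.1  170.3] along -0.2
```

```bash
python3 -m crank '[{"linear":[0,0,1.5],"delta_rot":[0,0,0],"fingers":0.8},{"linear":[0,0,1.5],"delta_rot":[0,0,0],"fingers":0.8},{"linear":[0,0,1.5],"delta_rot":[0,0,0],"fingers":0.8},{"linear":[0,0,1.5],"delta_rot":[0,0,0],"fingers":0.8},{"linear":[0,0,1.5],"delta_rot":[0,0,0],"fingers":0.8}]' >/dev/null
python3 -m crank '[{"linear":[0,0,0],"delta_rot":[-7.5,0,0],"fingers":0.8},{"linear":[0,0,0],"delta_rot":[-7.5,0,0],"fingers":0.8},{"linear":[0,0,0],"delta_rot":[-7.5,0,0],"fingers":0.8},{"linear":[0,0,0],"delta_rot":[-7.5,0,0],"fingers":0.8},{"linear":[0,0,0],"delta_rot":[-7.5,0,0],"fingers":0.8}]' >/dev/null
python3 -m crank '[{"linear":[0,0,0],"delta_rot":[-7.5,0,0],"fingers":0.8},{"linear":[0,0,0],"delta_rot":[-7.5,0,0],"fingers":0.8},{"linear":[0,0,0],"delta_rot":[-7.5,0,0],"fingers":0.8},{"linear":[0,0,0],"delta_rot":[-7.5,0,0],"fingers":0.8},{"linear":[0,0,0],"delta_rot":[-7,0,0],"fingers":0.8}]' 
python3 -c "
from h import *
P=np.array([524.8,-162,240])
go(P+A*11.5,1.3,-1,-0.07)"
```

```text
time: 11.3
tool_pos: [535.3, -155.9, 240.9]
tcp_rot: [-2.227, 1.57, 2.648]
contact_force: [0.7, -0.3, -0.6]
grip_width: 73.3
t 11.3 pos [ 535.3 -155.9  240.9] F [ 0.7 -0.3 -0.6] grip 73.3 q6 -0.58
y [ 0.99  0.16 -0.  ] shift cm [ 0.09 -0.03  0.13] rot deg [ 0.4 -1.1 -3.8]
```

```bash
python3 -m crank '[{"linear":[0.1,0,0.13],"delta_rot":[0.4,-1.1,-3.8],"fingers":0.8},{"linear":[0.5,0,0],"delta_rot":[0,0,0],"fingers":0.8},{"linear":[0.5,0,0],"delta_rot":[0,0,0],"fingers":0.8},{"linear":[0.5,0,0],"delta_rot":[0,0,0],"fingers":0.8},{"linear":[0,0,0],"delta_rot":[0,0,0],"fingers":0.8}]'
python3 - <<'E'
from h import *
from plant import capture
import cv2
s=capture("side")["image"]
cv2.imwrite("pics/pre.png",cv2.resize(s[100:230,215:335],(553,600),interpolation=cv2.INTER_CUBIC))
P=np.array([524.8,-162,176])
go(P+A*7.2,1.3,-1,-0.07)
E
```

```text
time: 11.8
tool_pos: [534.1, -157.6, 224.5]
tcp_rot: [-1.309, 1.501, -2.729]
contact_force: [0.3, 0.7, 0.3]
grip_width: 73.5
t 11.85 pos [ 534.3 -157.7  225. ] F [ 0.2 -0.1  0.2] grip 73.0 q6 -0.53
y [ 0.99  0.15 -0.07] shift cm [ 4.91  0.01 -0.01] rot deg [-0.4 -0.  -0. ]
```

View pics/pre.png

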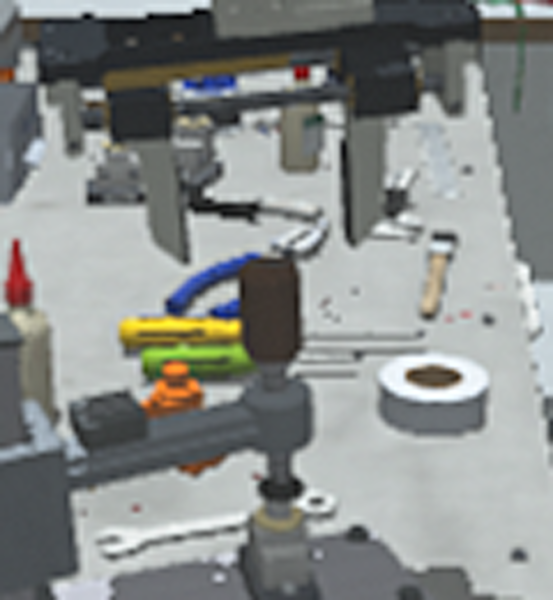

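The fingers, at x=185 and x=355, straddle the handle, which is centred at x=270. I'll descend and grip.

```bash
python3 -m crank '[{"linear":[1,0,0],"delta_rot":[0,0,0],"fingers":0.8},{"linear":[1,0,0],"delta_rot":[0,0,0],"fingers":0.8},{"linear":[1,0,0],"delta_rot":[0,0,0],"fingers":0.8},{"linear":[1,0,0],"delta_rot":[0,0,0],"fingers":0.8},{"linear":[0.9,0,0],"delta_rot":[0,0,0],"fingers":0.8}]'
python3 -m crank '[{"linear":[0,0,0],"delta_rot":[0,0,0],"fingers":0.6},{"linear":[0,0,0],"delta_rot":[0,0,0],"fingers":0.45},{"linear":[0,0,0],"delta_rot":[0,0,0],"fingers":0.4},{"linear":[0,0,0],"delta_rot":[0,0,0],"fingers":0.35},{"linear":[0,0,0],"delta_rot":[0,0,0],"fingers":0.2}]'
python3 -m crank '[{"linear":[0,0,0],"delta_rot":[0,0,0],"fingers":0.2},{"linear":[0,0,0],"delta_rot":[0,0,0],"fingers":0.2},{"linear":[0,0,0],"delta_rot":[0,0,0],"fingers":0.2},{"linear":[0,0,0],"delta_rot":[0,0,0],"fingers":0.2},{"linear":[0,0,0],"delta_rot":[0,0,0],"fingers":0.2}]'
```

```text
time: 12.35
tool_pos: [531.5, -159.1, 175.5]
tcp_rot: [-1.295, 1.501, -2.716]
contact_force: [-0.3, 1.1, 0.1]
grip_width: 73.7
time: 12.85
tool_pos: [531.9, -159.2, 177.0]
tcp_rot: [-1.278, 1.502, -2.698]
contact_force: [0.7, 0.4, 0.6]
grip_width: 38.1
time: 13.35
tool_pos: [532.1, -159.1, 176.9]
tcp_rot: [-1.279, 1.503, -2.699]
contact_force: [1.9, 0.8, 1.7]
grip_width: 29.1
```

```bash
python3 -m crank '[{"linear":[0.02,0,0],"delta_rot":[6,0,0],"fingers":0.2},{"linear":[0.02,0,0],"delta_rot":[6,0,0],"fingers":0.2},{"linear":[0.02,0,0],"delta_rot":[6,0,0],"fingers":0.2},{"linear":[0.02,0,0],"delta_rot":[6,0,0],"fingers":0.2},{"linear":[0.02,0,0],"delta_rot":[6,0,0],"fingers":0.2}]'
python3 -c "
from plant import bot
o=bot.get_obs();print(o['moment'],o['joint_positions'][5])"
python3 -m crank '[{"linear":[0.02,0,0],"delta_rot":[6,0,0],"fingers":0.2},{"linear":[0.02,0,0],"delta_rot":[6,0,0],"fingers":0.2},{"linear":[0.02,0,0],"delta_rot":[6,0,0],"fingers":0.2},{"linear":[0.02,0,0],"delta_rot":[6,0,0],"fingers":0.2},{"linear":[0.02,0,0],"delta_rot":[6,0,0],"fingers":0.2}]'
python3 -c "
from plant import bot
o=bot.get_obs();print(o['moment'],o['joint_positions'][5])"
```

```text
time: 13.85
tool_pos: [531.9, -159.1, 176.4]
tcp_rot: [-0.75, 1.502, -2.697]
contact_force: [1.0, 2.1, 6.5]
grip_width: 29.3
[0.20431844 0.18130485 0.13591065] -0.002898037958347727
time: 14.35
tool_pos: [531.8, -158.9, 176.0]
tcp_rot: [-0.227, 1.503, -2.698]
contact_force: [-0.4, 3.4, 10.7]
grip_width: 29.2
[0.52562373 0.5708702  0.13086404] 0.5207910370078348
```

The pad can't go lower, so I'll stop following the handle down and ease back up a little.

```bash
python3 -m crank '[{"linear":[-0.03,0,0],"delta_rot":[6,0,0],"fingers":0.2},{"linear":[-0.03,0,0],"delta_rot":[6,0,0],"fingers":0.2},{"linear":[-0.03,0,0],"delta_rot":[6,0,0],"fingers":0.2},{"linear":[0,0,0],"delta_rot":[6,0,0],"fingers":0.2},{"linear":[0,0,0],"delta_rot":[6,0,0],"fingers":0.2}]'
python3 -m crank '[{"linear":[0,0,0],"delta_rot":[6,0,0],"fingers":0.2},{"linear":[0,0,0],"delta_rot":[6,0,0],"fingers":0.2},{"linear":[0,0,0],"delta_rot":[6,0,0],"fingers":0.2},{"linear":[0,0,0],"delta_rot":[6,0,0],"fingers":0.2},{"linear":[0,0,0],"delta_rot":[6,0,0],"fingers":0.2}]'
python3 -m crank '[{"linear":[0,0,0],"delta_rot":[6,0,0],"fingers":0.2},{"linear":[0,0,0],"delta_rot":[6,0,0],"fingers":0.2},{"linear":[0,0,0],"delta_rot":[6,0,0],"fingers":0.2},{"linear":[0,0,0],"delta_rot":[6,0,0],"fingers":0.2},{"linear":[0,0,0],"delta_rot":[6,0,0],"fingers":0.2}]'
python3 - <<'E'
from plant import bot,capture
import cv2
o=bot.get_obs();print(o['moment'],o['joint_positions'][5])
s=capture("side")["image"]
cv2.imwrite("pics/turned.png",cv2.resize(s[130:260,185:325],(640,594),interpolation=cv2.INTER_CUBIC))
E
```

```text
time: 14.85
tool_pos: [531.7, -158.6, 176.0]
tcp_rot: [0.279, 1.502, -2.716]
contact_force: [1.4, 2.9, 2.6]
grip_width: 29.1
time: 15.35
tool_pos: [531.8, -158.4, 175.7]
tcp_rot: [0.798, 1.503, -2.72]
contact_force: [2.4, 3.0, 2.4]
grip_width: 29.3
time: 15.85
tool_pos: [531.9, -158.3, 175.5]
tcp_rot: [1.319, 1.503, -2.723]
contact_force: [3.6, 4.8, 0.8]
grip_width: 29.4
[ 0.79876939 -0.13373895  0.17152025] 2.091499116262814
```

View pics/turned.png

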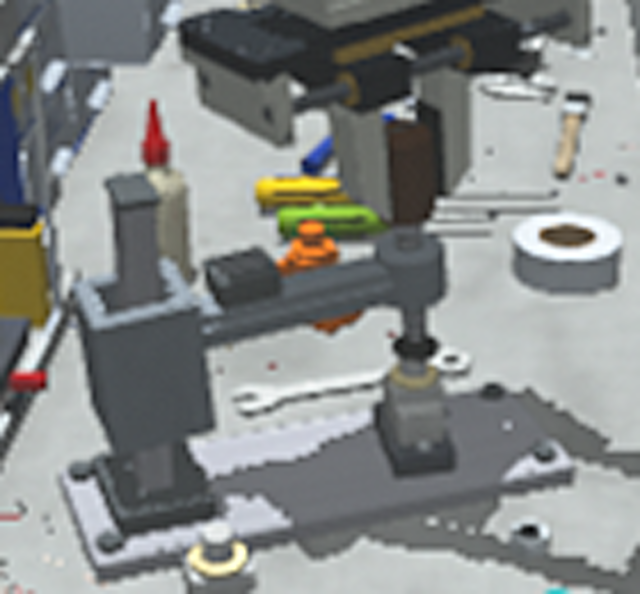

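```bash
python3 -m crank '[{"linear":[0,0,0],"delta_rot":[0,0,0],"fingers":0.7},{"linear":[0,0,0],"delta_rot":[0,0,0],"fingers":0.7},{"linear":[0,0,0],"delta_rot":[0,0,0],"fingers":0.7},{"linear":[0,0,0],"delta_rot":[0,0,0],"fingers":0.7},{"linear":[0,0,0],"delta_rot":[0,0,0],"fingers":0.7}]'
python3 -m crank '[{"linear":[-1,0,0],"delta_rot":[0,0,0],"fingers":0.7},{"linear":[-2,0,0],"delta_rot":[0,0,0],"fingers":0.7},{"linear":[-2,0,0],"delta_rot":[0,0,0],"fingers":0.7},{"linear":[-2,0,0],"delta_rot":[0,0,0],"fingers":0.7},{"linear":[-2,0,0],"delta_rot":[0,0,0],"fingers":0.7}]'
python3 -c "
from h import *
go([420,100,270],0,-1)
go([420,100,270],-1.32,-1,-0.07)"
```

```text
time: 16.4
tool_pos: [531.5, -159.3, 175.5]
tcp_rot: [1.33, 1.501, -2.708]
contact_force: [-0.1, -0.6, 0.5]
grip_width: 62.7
time: 16.9
tool_pos: [537.3, -156.5, 267.0]
tcp_rot: [1.34, 1.502, -2.698]
contact_force: [-0.2, -1.0, -0.3]
grip_width: 64.2
t 16.9 pos [ 537.3 -156.5  267. ] F [-0.2 -1.  -0.3] grip 64.2 q6 2.08
y [-0.78 -0.62  0.07] shift cm [-0.32 -6.83 27.37] rot deg [-75.8   3.3  -2.7]
t 16.9 pos [ 537.3 -156.5  267. ] F [-0.2 -1.  -0.3] grip 64.2 q6 2.08
y [-0.78 -0.62  0.07] shift cm [-0.32 -6.83 27.37] rot deg [-0.3 -0.1  0.1]
```

```bash
python3 -m crank '[{"linear":[0,-0.7,2.8],"delta_rot":[0,0,0],"fingers":0.7},{"linear":[0,-0.7,2.8],"delta_rot":[0,0,0],"fingers":0.7},{"linear":[0,-0.7,2.8],"delta_rot":[0,0,0],"fingers":0.7},{"linear":[0,-0.7,2.8],"delta_rot":[0,0,0],"fingers":0.7},{"linear":[0,-0.7,2.8],"delta_rot":[0,0,0],"fingers":0.7}]' >/dev/null
python3 -m crank '[{"linear":[0,-0.7,2.8],"delta_rot":[0,0,0],"fingers":0.7},{"linear":[0,-0.7,2.8],"delta_rot":[0,0,0],"fingers":0.7},{"linear":[0,-0.7,2.8],"delta_rot":[0,0,0],"fingers":0.7},{"linear":[0,-0.7,2.8],"delta_rot":[0,0,0],"fingers":0.7},{"linear":[0,-0.7,2.8],"delta_rot":[0,0,0],"fingers":0.7}]'
python3 - <<'E'
from plant import capture
import cv2,numpy as np
s=capture("side")["image"];t=capture("top")["image"];t0=cv2.imread("pics/top0.png")
f=lambda i,w,h:cv2.resize(i,(w,h),interpolation=cv2.INTER_CUBIC)
o=np.zeros((580,800,3),np.uint8)
o[:370,:400]=f(s[130:260,185:325],400,370);o[:370,400:]=f(t[135:255,165:295],400,370)
o[380:,:300]=f(t0[205:231,227:267],300,200);o[380:,400:700]=f(t[205:231,227:267],300,200)
cv2.imwrite("pics/end.png",o)
E
```

```text
time: 17.9
tool_pos: [416.7, 106.9, 266.1]
tcp_rot: [1.338, 1.503, -2.7]
contact_force: [0.7, -0.2, 0.7]
grip_width: 64.2
```

View pics/end.png

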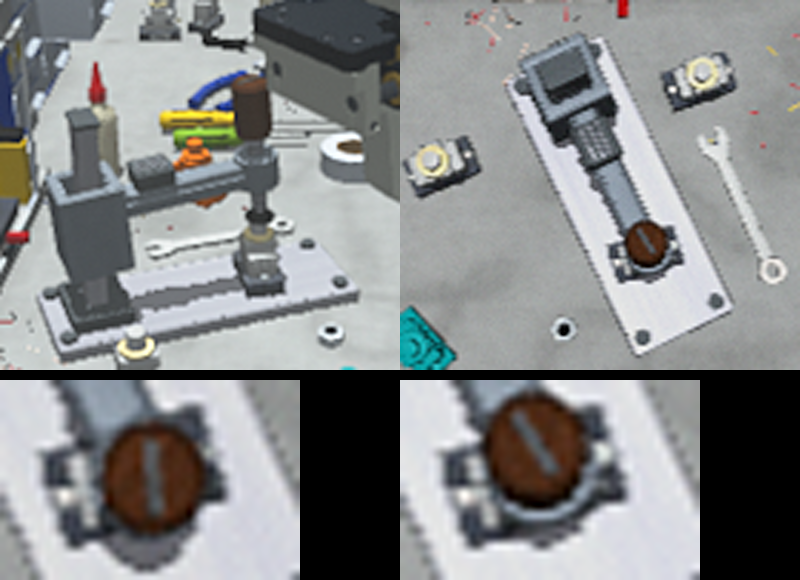

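The final picture shows the jaw still tilted, the die standing under the pad, and the neighbouring things unmoved. The slot on the handle's top now leans left of its start by about 30°, which matches a 150° clockwise turn (it is symmetric over 180°), so the grip didn't slip.

```bash
python3 -c "
from plant import workorder
print(workorder.close_job())"
```

```text
the job is handed in; nothing more can be done
None
```

The crimp die is clamped and the job is handed in; the last robot reading was 17.9 s of the 72 s allowed.

- **Binding the jaw:** I pressed the thumb rest down with the closed fingers. The pad met the die after about 17 mm, and the jaw then tilted over about 6 to 7 mm more. It went stiff and held steady at about 20 N, the top of the 15–20 N range. After I let go, a picture showed the jaw still tilted with the pad on the die.
- **Tightening the screw:** I gripped the handle and turned it 150° clockwise (2.6 rad). My following it down pushed on the handle with up to 11 N, so I eased that off partway. I then let go and backed away.
- **Last checks:** The slot on the handle's top agrees with a 150° turn, so the grip did not slip. The die stands where it was, and the jaw is still tilted. The two dies beside the clamp, the nut, the spanner and the bottle look undisturbed; the gripper partly hid the label roll in the last side view.
- **Not measured:** I judged the pad force only from the turn angle, and the jaw's tilt (about 0.07 rad) only from its descent.

No check failed or disagreed.

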